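# Free a seized cup from its mixer carrier

## Robot

A 6-joint arm with a two-finger parallel gripper is mounted at the origin on a cart in front of the work surface, level with it; the furniture and walls round the work are solid. World frame = base frame: x ahead of the robot, y to its left, z up, the work surface at z = 0. Lengths are in m, angles in rad, forces in N, time in s.
With the tool pointing down it reaches from about 0.25 to 0.725 m from the base axis. Payload 4 kg.
Tool frame: the origin (TCP) lies midway between the tips of the shut fingers; the grasp point (between the pads) lies 19 mm behind it; z points along the fingers, y is the direction in which the jaws open and shut (so a half turn about z gives the same grasp; the last joint's range is limited). The gripper opens to 85 mm and grips with 20 to 120 N. Pads are 22 mm wide; open, the fingers measure 114 mm over their backs; the gripper's body (76 mm by 85 mm) begins 54 mm behind the grasp point. The pads swing forward as they close: fully open they stand 13 mm farther back than shut.
Start: joints at [1.17, 0.241, 0.005, 1.335, 0, 1.571], TCP at [0.195, 0.46, 0.231] pointing down, gripper open.
Joint ranges: [-2.72, 2.72], [-1.05, 1.87], [-1.09, 1.28], [-1.99, 2.15], [-1.42, 1.44], [-3.14, 3.14]. Speed limits (rad/s): [2.79, 2.79, 3.14, 3.14, 3.14, 3.14].

## Interface

Orientations are given as a unit quaternion [x, y, z, w].
In Python, from workcell import bot, eyes, job gives the robot as it stands.
- The arm moves only by the shell command python3 -m crank 'ROWS'. ROWS is a JSON object of lists of equal length, an entry for each row: "dr": the turn, a rotation vector about the tool's x, y, z in rad, a list of three; "travel": the shift along the tool's x, y, z in m, a list of three; "hand": the finger opening in m, from 0 to 0.0854. In form: {"dr": [[wx, wy, wz], ...], "travel": [[x, y, z], ...], "hand": [hand, ...]}. A call has 1 to 10 rows; each row is the pose to reach, as a shift and turn from the pose commanded when the call began, along the tool's axes at that moment; what a row does not reach only later rows make up. A row lasts 1/8 s, in which the tool goes at most 62.5 mm and 10.7 degrees, less where a joint would pass 70% of its speed; a pose out of reach is approached as far as the arm can. A call with a gripper value outside its range is refused whole. The fingers move at their own pace and stop on an object; the grip force is fixed at half the most. Time passes only in rows, so rows that repeat a pose let the fingers close. It gives the time, the measured TCP pose, the force and the opening at its end, in the units of the state.
- bot.get_obs(): the state, without advancing time (a new reading comes with each control period).
- eyes.camera(name): name is "scene" or "top" or "wrist"; returns a dict with "color" (400x640x3 uint8, red, green, blue), "K" (3x3 intrinsics, pixels), "R" (3x3) and "t" (3): a world point X has camera coordinates R X + t; the wrist camera has in their place "T_tool_cam" (4x4, takes a point from camera to tool coordinates, whose origin is the TCP and whose axes are the flange's). Camera axes: x right, y down, z forward; pixel columns grow to the right and rows downward; lengths in m; the calibration is good to about 2 mm. A picture is of the moment at which its call begins: read the wrist's pose just before it. There is no depth.
- job.job_done(): hands the job in, once; it reports no verdict.
The state is a dict: "clock": time; "joint_pos": joint angles; "joint_vel": joint speeds; "tau": joint torques, N m; "eef_pos": TCP position; "tool_rot": TCP orientation; "ft_force": force on the tool from outside, world axes, zero at the start; "ft_torque": the same for the moment, N m; "grip_width": finger opening in m.
Only numpy, scipy, OpenCV 4.12 (cv2) and the standard library are available. Lean on these libraries where they do the work, as an engineer would, in place of code of your own. Each camera call takes 0.05 s, during which the arm holds its last target.

## Task

The white cup has seized in its blue carrier: lift the carrier by its blue block, never by the cup, hook one end of its foot plate under the lip of the mixer's seat and press the other end down until it lies flat and the spring catch has snapped over it, so that the seat holds it. Then let go, take the cup by its rim, twist it counter-clockwise (seen from above) out of its bayonet, pull it out against the grip of the rubber ring and set it down upright in the steel drip tray without dropping it. Leave the carrier latched in the seat, and do not disturb the beaker, the orange-capped bottle or the petri dish.

Things in the scene. Friction and masses are not known exactly. Their poses are not given: they have to be found in the camera images.
- mixer: Low white bench mixer with a dark steel top, 226 x 136 x 46 mm without the seat on it, fixed. Origin: centre of its underside; its x axis points from the control strip (robot side) to the back, z up.
- seat (a point): Centre of the floor of the pocket on the mixer's top, 46 mm above the bench; axes as the mixer's, +x to the lip. Pocket 107 (x) x 88 (y) mm: back wall face at x +53.5, side rails (6 mm high) at y -44 and +44, front stops (6 mm high) at x -53.5 mm. The carrier's foot plate goes in tilted 8 to 14 degrees, its low end under the lip against the back wall, and is then turned down flat.
- lip_edge (a point): Middle of the lower front edge of the lip: 48 mm to +x of the seat's centre, 11 mm above its floor; axes as the seat's. The lip runs 35 mm to either side in y, is 5 mm thick and overhangs the pocket by 5.5 mm.
- catch (a joint): Spring catch (steel, red thumb tab, 30 mm wide) at the middle of the seat's front: slides to -x of the seat, 0 m = home, 0.008 = fully back. Spring 2 N at home, 5 N at 6 mm back. Pressing the plate's end down past its ramp takes about 5 to 12 N; then it snaps home over the plate.
- catch_nose (a point): Tip of the catch's nose, at its flat underside: when home 47.5 mm to -x of the seat's centre and 9.5 mm over the floor. Above the nose a ramp of about 45 degrees rises backward (to -x) to 20 mm over the floor.
- carrier: Carrier, 0.4 to 0.65 kg: aluminium foot plate 104 (x) x 84 (y) x 8 mm; on its middle a blue square block 62 x 62 mm, 8 to 65 mm above the underside, flat sides. Origin: centre of the underside, z up. Its +x and -x ends are alike, either may go under the lip. The cup sits in a round bore; a rubber ring grips it (straight pull about 8 to 18 N, less while twisting) and two claws at the top hold its lugs down.
- cup: White cup, 50 mm across, 81 mm tall, inside 42 mm wide and 39 mm deep, 0.11 to 0.2 kg, two small lugs (56 mm over both). Origin: centre of its underside, 8 mm above the carrier's; its rim stands 24 mm above the block. Locked while its x axis is within 0.1 rad of the carrier's; free when turned 0.72 rad counter-clockwise from there; a stop at about 1.1 rad. Turning takes 0.2 to 0.6 N m.
- tray: Steel drip tray, 130 (x) x 110 (y) mm outside, walls 3 mm thick and 12 mm high, fixed. Origin: centre of its underside, z up.
- tray_floor (a point): Centre of the tray's floor, on which the cup is to stand (5 mm above the bench; ribs are painted only). Inside 124 (x) x 104 (y) mm.
- beaker: Bystander: small glass beaker, 55 mm wide, 70 mm tall. Origin: centre of its underside.
- bottle_orange: Bystander: laboratory bottle with orange cap, 69 mm wide, 135 mm tall. Origin: centre of its underside.
- petri: Bystander: petri dish with lid, 89 mm wide, 15 mm high. Origin: centre of its underside.
Things that resemble listed ones, but are neither listed nor needed, are in the scene too. Leave any yellow look-alike of the cup alone.

How it is judged:
On the way, in this order (a step that is already met when the one before it is completed fails the run):
1. the carrier, with the cup in it, lies flat in the seat, one end under the lip, the other under the catch, and the catch is home (x of carrier in the frame of seat between -0.0035 and 0.0035 m and y of carrier in the frame of seat between -0.004 and 0.004 m and z of carrier in the frame of seat between -0.002 and 0.0025 m and angle between carrier's own z axis and vertical below 0.03 rad and angle between the x axis of carrier and the x axis of seat, either way round below 0.08 rad and value of joint catch below 0.002 m and z of cup in the frame of carrier below 0.012 m), for 0.2 s.
2. the cup is pulled clear of the carrier, which stays in the seat (z of cup in the frame of carrier above 0.067 m and distance between carrier and seat below 0.01 m), for 0.1 s.
At the end, for the whole second after the job is handed in: The cup stands upright (within 3 degrees) and at rest on the floor of the tray, wholly inside its walls and released; the carrier lies flat in the seat (within 3.5 mm, under 2 degrees), one end under the lip, the other under the catch, which is home (within 2 mm) (x of carrier in the frame of seat between -0.0035 and 0.0035 m and y of carrier in the frame of seat between -0.004 and 0.004 m and z of carrier in the frame of seat between -0.002 and 0.0025 m and angle between carrier's own z axis and vertical below 0.03 rad and angle between the x axis of carrier and the x axis of seat, either way round below 0.08 rad and value of joint catch below 0.002 m and x of cup in the frame of tray_floor between -0.036 and 0.036 m and y of cup in the frame of tray_floor between -0.026 and 0.026 m and z of cup in the frame of tray_floor between -0.003 and 0.003 m and angle between cup's own z axis and vertical below 0.05 rad and linear speed of each of cup, carrier below 0.01 m/s); the robot touches nothing.
It fails at once if the carrier is carried off the bench by the cup (contact force between the fingers and cup above 4 N and height (world z) of carrier above 0.008 m and horizontal distance between carrier and seat above 0.02 m).
It fails at once if the cup is dropped (falls freely faster than 0.6 m/s) (distance between cup and carrier above 0.075 m and linear speed of cup above 0.6 m/s and contact force between the fingers and cup below 0.05 N).
It fails at once if the carrier is dropped (falls freely faster than 0.6 m/s) (linear speed of carrier above 0.6 m/s and contact force between the fingers and carrier below 0.05 N and contact force between the fingers and cup below 0.05 N).
It fails at once if the beaker, the bottle or the petri dish is moved more than 30 mm or tipped (distance of any of beaker, bottle_orange, petri from where it was at the start of the episode above 0.03 m or angle between any of beaker, bottle_orange, petri's own z axis and vertical above 0.3 rad).
It also fails if it takes over 59 s, if anything falls off the work surface, if the arm or the gripper's body presses on something with over 40 N, if the wrist force passes 120 N, or if a joint passes its speed limit or range.

## Working session

There is one attempt and no reset: what is moved stays moved. The work goes in short steps, Python scripts to look and compute and a shell command to move; the robot and the scene stay as the last step left them, time stands still between calls to the robot, and variables do not carry over. Pictures are saved under pics/ and viewed, and the job is handed in when it is done.

```bash
ls; mkdir -p pics; python3 - <<'E'
from workcell import bot, eyes, job
import cv2,pickle
print(bot.get_obs())
for n in ["scene","top","wrist"]:
    c=eyes.camera(n); cv2.imwrite(f"pics/{n}0.png",c["color"][:,:,::-1]); pickle.dump(c,open(f"{n}0.pkl","wb"))
    print(n,{k:v for k,v in c.items() if k!="color"})
E
```

```text
pics
{'clock': 0.0, 'joint_pos': array([1.16999775e+00, 2.41415530e-01, 3.69827787e-03, 1.33519176e+00,
       1.18679349e-05, 1.57076085e+00]), 'joint_vel': array([ 4.00713148e-04, -2.66735776e-05,  4.14823143e-04,  6.06118458e-05,
        4.06455586e-04, -7.49493801e-04]), 'tau': array([-3.74949350e-04, -3.72319257e+01,  2.52405900e+01,  1.70366687e-02,
       -1.55681860e-04,  3.43981100e-06]), 'eef_pos': array([0.19482315, 0.4597853 , 0.23040178]), 'tool_rot': array([ 1.99043153e-01,  9.79990157e-01, -1.03401692e-03, -2.16109743e-04]), 'ft_force': array([-0.75543496,  0.09554799,  0.08997901]), 'ft_torque': array([0.01288511, 0.00899996, 0.03505422]), 'grip_width': 0.08533699075657297}
scene {'K': array([[411.55997213,   0.        , 319.19519967],
       [  0.        , 411.55997213, 195.36091008],
       [  0.        ,   0.        ,   1.        ]]), 'R': array([[ 0.55401428, -0.83250157,  0.00305265],
       [-0.61061067, -0.40883702, -0.67823808],
       [ 0.56588231,  0.3738896 , -0.73483589]]), 't': array([-0.29516812,  0.39215722,  1.01069702])}
top {'K': array([[377.85010411
[... 161 characters left out ...]
-0.99994015,  0.00892169],
       [-0.98648752, -0.00770817, -0.16365497],
       [ 0.16371394, -0.00776468, -0.9864773 ]]), 't': array([-0.00377428,  0.53187418,  1.24642458])}
wrist {'K': array([[328.48607488,   0.        , 322.68182474],
       [  0.        , 328.48607488, 204.59310389],
       [  0.        ,   0.        ,   1.        ]]), 'T_tool_cam': array([[ 1.48550121e-03, -9.61263092e-01, -2.75628485e-01,
         6.96706863e-02],
       [ 9.99998756e-01,  1.28188019e-03,  9.18900869e-04,
         3.25708766e-04],
       [-5.29982796e-04, -2.75629507e-01,  9.61263800e-01,
        -1.41718044e-01],
       [ 0.00000000e+00,  0.00000000e+00,  0.00000000e+00,
         1.00000000e+00]])}
```

View pics/scene0.png

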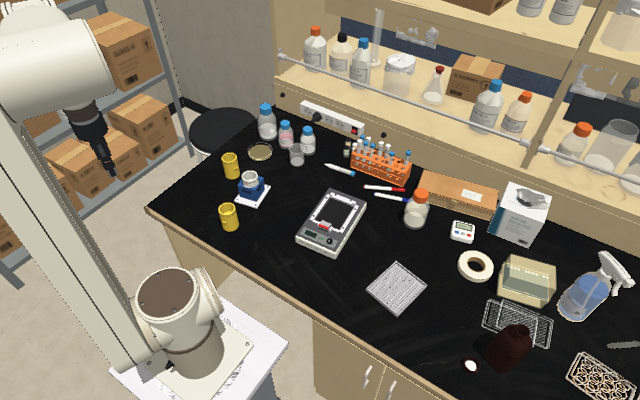

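View pics/top0.png

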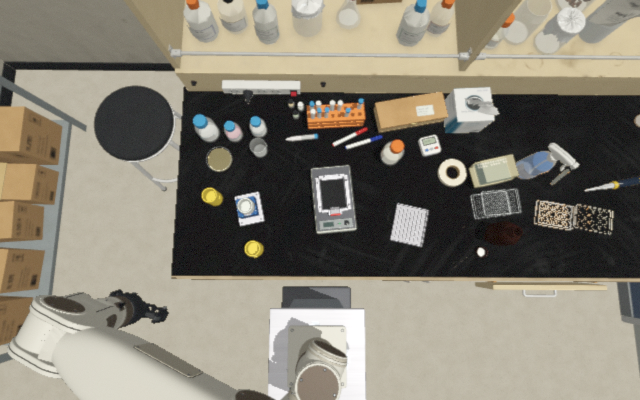

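View pics/wrist0.png

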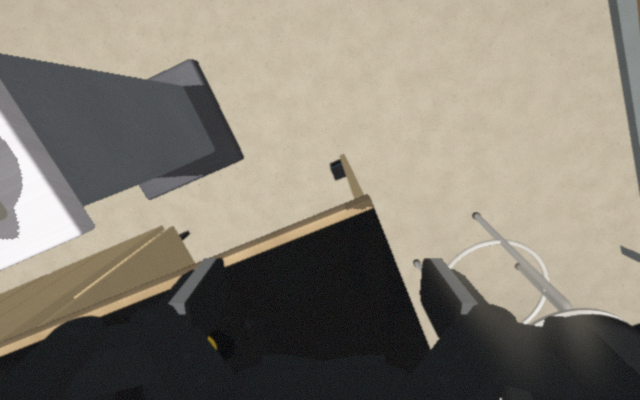

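The carrier is at top (248,207) with the white cup in it. The yellow look-alikes are at (212,197) and (254,249). The mixer is at (333,200) and the tray is probably at (409,225), with wire racks at (496,203). I'll check close crops.

```bash
python3 - <<'E'
import cv2
t=cv2.imread("pics/top0.png"); s=cv2.imread("pics/scene0.png")
a=cv2.resize(t[150:270,190:350],None,fx=5,fy=5,interpolation=cv2.INTER_CUBIC);cv2.imwrite("pics/c1.png",a)
a=cv2.resize(t[180:260,360:520],None,fx=5,fy=5,interpolation=cv2.INTER_CUBIC);cv2.imwrite("pics/c2.png",a)
a=cv2.resize(s[140:260,210:370],None,fx=5,fy=5,interpolation=cv2.INTER_CUBIC);cv2.imwrite("pics/c3.png",a)
E
```

```text
(no output)
```

View pics/c1.png

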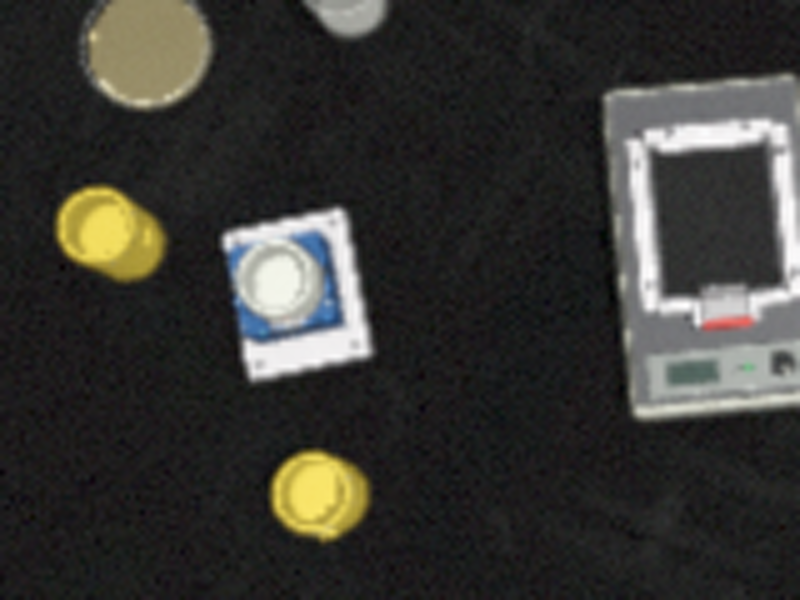

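View pics/c2.png

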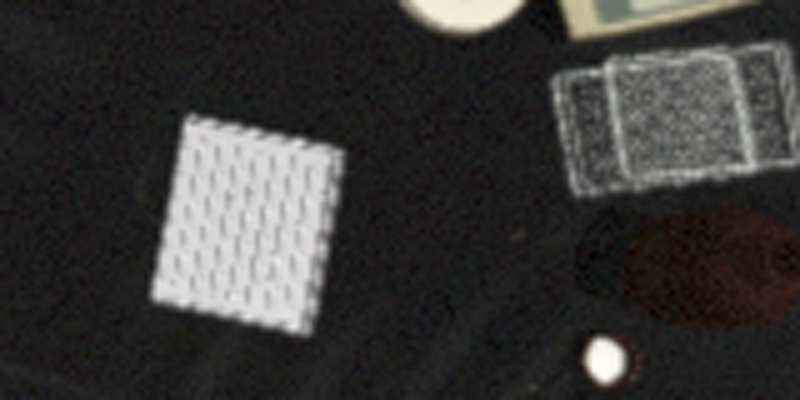

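View pics/c3.png

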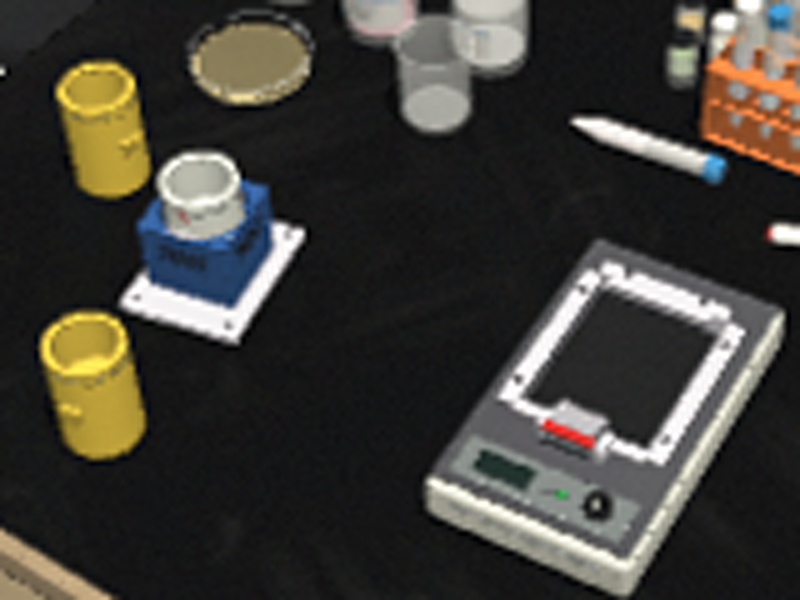

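```bash
cat > h.py <<'E'
import numpy as np,pickle,cv2
from scipy.spatial.transform import Rotation as Rn
def ray(c,uv,z,R=None,t=None):
    K=c["K"];R=c["R"] if R is None else R;t=c["t"] if t is None else t
    d=R.T@np.linalg.solve(K,[uv[0],uv[1],1]);o=-R.T@t
    return o+d*(z-o[2])/d[2]
def proj(c,X,R=None,t=None):
    R=c["R"] if R is None else R;t=c["t"] if t is None else t
    p=c["K"]@(R@np.asarray(X)+t);return p[:2]/p[2]
def uncrop(uv,x0,y0,f): return [(uv[0]+.5)/f-.5+x0,(uv[1]+.5)/f-.5+y0]
E
python3 - <<'E'
import cv2
t=cv2.imread("pics/top0.png"); s=cv2.imread("pics/scene0.png")
a=cv2.resize(t[160:238,300:365],None,fx=7.5,fy=7.5,interpolation=cv2.INTER_CUBIC);cv2.imwrite("pics/c4.png",a)
E
python3 - <<'E'
from h import *
c=pickle.load(open("top0.pkl","rb"))
P=[ray(c,uncrop(p,190,150,5),0.008) for p in [(222,232),(345,208),(373,355),(252,381)]]
print("carrier",np.round(P,4),np.mean(P,0))
for i in range(4):
    d=P[(i+1)%4]-P[i];print(np.linalg.norm(d),np.degrees(np.arctan2(d[1],d[0])))
P=[ray(c,uncrop(p,360,180,5),0.012) for p in [(186,115),(345,150),(311,336),(150,300)]]
print("tray",np.round(P,4),np.mean(P,0))
for i in range(4):
    d=P[(i+1)%4]-P[i];print(np.linalg.norm(d),np.degrees(np.arctan2(d[1],d[0])))
for n,uv,z in [("petri",(219,159),.015),("beaker",(260,142),.07),("bottle",(397,145),.135),("y1",(211,196),.08),("y2",(253,248),.08)]: print(n,ray(c,uv,z))
E
```

```text
carrier [[0.5306 0.2927 0.008 ]
 [0.5483 0.2072 0.008 ]
 [0.445  0.1845 0.008 ]
 [0.4264 0.2675 0.008 ]] [0.48755933 0.23796709 0.008     ]
0.0872982239888305 -78.27597858839621
0.10575875448829727 -167.613299973445
0.08508717116396407 102.6366134149491
0.10716225840839681 13.566264148699197
tray [[ 0.511  -0.277   0.012 ]
 [ 0.4872 -0.3874  0.012 ]
 [ 0.3584 -0.3586  0.012 ]
 [ 0.3823 -0.2486  0.012 ]] [ 0.43471165 -0.31787104  0.012     ]
0.11292810894739627 -102.1724703365308
0.13188869620988503 167.40335367172872
0.11257275200249585 77.79050083508474
0.13181379189436718 -12.442410518529964
petri [0.66163504 0.34976772 0.015     ]
beaker [0.70826791 0.19850721 0.07      ]
bottle [ 0.68200392 -0.25585374  0.135     ]
y1 [0.51841806 0.35302512 0.08      ]
y2 [0.34902825 0.20848578 0.08      ]
```

View pics/c4.png

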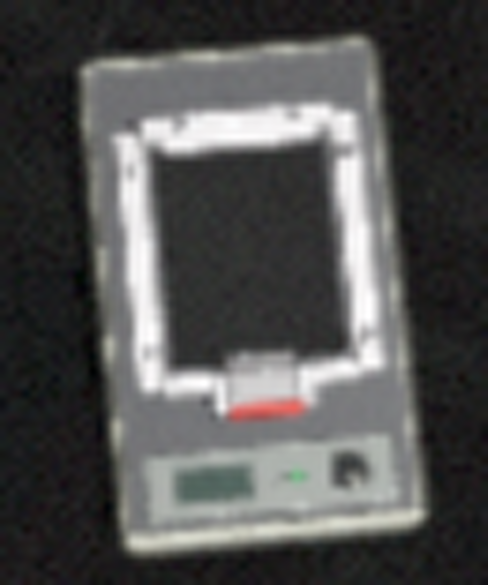

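```bash
cat >> h.py <<'E'
def tgt(psi,tilt=0,axis=None):
    """psi: yaw deg of tool y. tilt deg about world dir axis(unit)"""
    p=np.radians(psi);y=np.array([np.cos(p),np.sin(p),0]);z=np.array([0,0,-1.]);x=np.cross(y,z)
    R=Rn.from_matrix(np.c_[x,y,z])
    if tilt: R=Rn.from_rotvec(np.radians(tilt)*np.asarray(axis))*R
    return R
def rows(obs,pos,R):
    R0=Rn.from_quat(obs["tool_rot"])
    tr=R0.inv().apply(np.asarray(pos)-obs["eef_pos"]); dr=(R0.inv()*R).as_rotvec()
    print("travel",np.round(tr,4),"dr",np.round(dr,4),"min rows",max(np.linalg.norm(tr)/.0625,np.degrees(np.linalg.norm(dr))/10.7))
def campose(c,obs):
    R0=Rn.from_quat(obs["tool_rot"]).as_matrix();T=c["T_tool_cam"]
    Rwc=R0@T[:3,:3];o=obs["eef_pos"]+R0@T[:3,3]
    return Rwc.T,-Rwc.T@o
def snap(name,wr=True):
    from workcell import bot,eyes
    o=bot.get_obs();c=eyes.camera("wrist")
    c["R"],c["t"]=campose(c,o);c["obs"]=o
    pickle.dump(c,open(f"{name}.pkl","wb"));cv2.imwrite(f"pics/{name}.png",c["color"][:,:,::-1]);return c
E
python3 - <<'E'
from h import *
from workcell import bot
rows(bot.get_obs(),[0.4876,0.238,0.22],tgt(102.5))
E
```

```text
travel [-0.3561 -0.0901  0.0108] dr [-1.60e-03 -5.00e-04 -6.19e-01] min rows 5.879781886516421
```

```bash
python3 -m crank '{"dr":[[0,0,-0.1],[0,0,-0.2],[0,0,-0.3],[0,0,-0.4],[0,0,-0.5],[0,0,-0.6],[0,0,-0.619],[0,0,-0.619]],"travel":[[-0.055,-0.014,0.002],[-0.11,-0.028,0.003],[-0.165,-0.042,0.005],[-0.22,-0.056,0.007],[-0.275,-0.07,0.008],[-0.33,-0.083,0.01],[-0.356,-0.09,0.011],[-0.356,-0.09,0.011]],"hand":[0.085,0.085,0.085,0.085,0.085,0.085,0.085,0.085]}'; python3 - <<'E'
from h import *
c=snap("w1");print(c["obs"])
E
```

```text
clock: 1.15
eef_pos: [0.4888, 0.237, 0.2194]
tool_rot: [-0.107, 0.994, -0.0, -0.001]
ft_force: [0.4, 1.1, -0.3]
grip_width: 0.0848
{'clock': 1.15, 'joint_pos': array([ 4.51505219e-01,  3.32743609e-01,  9.96625443e-02,  1.33908673e+00,
       -2.93747731e-05,  2.37109594e-01]), 'joint_vel': array([ 0.04775483, -0.02152384, -0.02173838,  0.01085915,  0.01662491,
        0.01709753]), 'tau': array([ -1.10785782, -41.34456396,  25.66173434,  -0.14127435,
        -0.1532453 ,  -0.12178124]), 'eef_pos': array([0.48880554, 0.23701819, 0.21942227]), 'tool_rot': array([-1.06992607e-01,  9.94259580e-01, -2.45290543e-04, -6.40528062e-04]), 'ft_force': array([ 0.42324545,  1.14206879, -0.33670928]), 'ft_torque': array([0.0569775 , 0.01417765, 0.02891547]), 'grip_width': 0.08483071740341874}
```

View pics/w1.png

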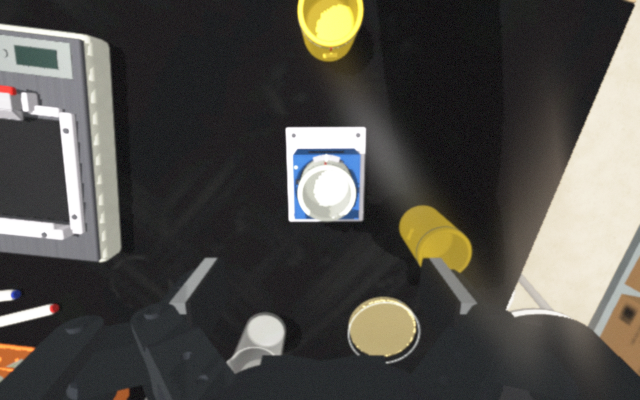

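The wrist image has the carrier plate at about (286..367, 127..221), cup rim at (327,190), with the yellow cups well to the sides. I'll measure it in an enlarged crop.

```bash
python3 - <<'E'
import cv2
t=cv2.imread("pics/w1.png")
a=cv2.resize(t[115:235,265:385],None,fx=5,fy=5,interpolation=cv2.INTER_CUBIC);cv2.imwrite("pics/c5.png",a)
E
```

```text
(no output)
```

View pics/c5.png

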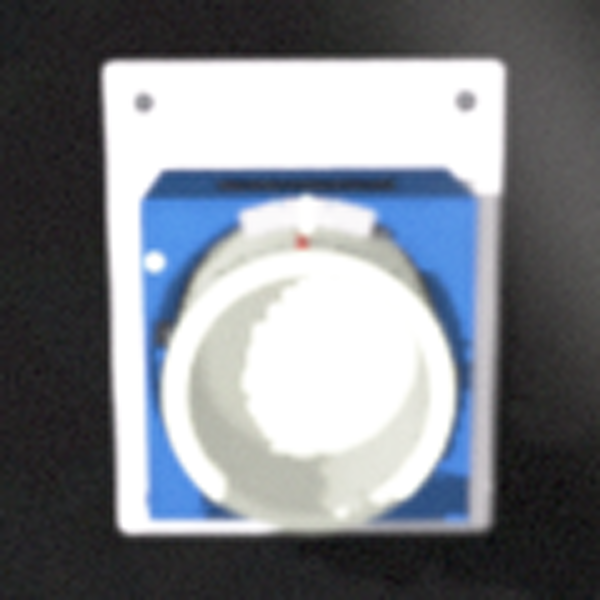

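```bash
python3 - <<'E'
from h import *
c=pickle.load(open("w1.pkl","rb"))
for nm,z,q in [("plate",.008,[(102,60),(506,60),(495,535),(117,535)]),("block",.065,[(141,197),(476,197),(467,521),(147,521)])]:
    P=[ray(c,uncrop(p,265,115,5),z) for p in q]
    print(nm,np.round(P,4),np.mean(P,0))
    for i in range(4):
        d=P[(i+1)%4]-P[i];print(np.linalg.norm(d),np.degrees(np.arctan2(d[1],d[0])))
o=c["obs"]; y=Rn.from_quat(o["tool_rot"]).as_matrix()[:,1];print("toolyaw",np.degrees(np.arctan2(y[1],y[0])))
E
```

```text
plate [[0.445  0.1873 0.008 ]
 [0.4269 0.27   0.008 ]
 [0.5292 0.2937 0.008 ]
 [0.5476 0.2099 0.008 ]] [0.48719222 0.24022629 0.008     ]
0.08462275535595871 102.36913276617912
0.1050334360899933 13.072064336513954
0.08581459044815906 -77.63066507619087
0.10502587894393851 -167.5780959904951
block [[0.4632 0.2042 0.065 ]
 [0.4503 0.263  0.065 ]
 [0.5102 0.2763 0.065 ]
 [0.5232 0.217  0.065 ]] [0.48673961 0.24013546 0.065     ]
0.06018957186847466 102.36918779018843
0.06129815638561063 12.549376079543524
0.06077423402584649 -77.63067151812568
0.061299255175144875 -167.99710761098146
toolyaw 102.28397891225413
```

```bash
python3 - <<'E'
from h import *
from workcell import bot
c=pickle.load(open("top0.pkl","rb"))
P=[ray(c,uncrop(p,300,160,7.5),.046) for p in [(155,150),(330,138),(352,365),(172,375)]]
print(np.round(P,4),np.mean(P,0))
for i in range(4):
    d=P[(i+1)%4]-P[i];print(np.linalg.norm(d),np.degrees(np.arctan2(d[1],d[0])))
m=np.mean(P,0)
rows(bot.get_obs(),[m[0],m[1],.24],tgt(95))
E
```

```text
[[ 0.5839 -0.0085  0.046 ]
 [ 0.5901 -0.0886  0.046 ]
 [ 0.4854 -0.0981  0.046 ]
 [ 0.4803 -0.0167  0.046 ]] [ 0.53491991 -0.05295602  0.046     ]
0.08039762176082242 -85.53004843494679
0.10515152175051415 -174.8490054729114
0.08153767345908766 93.6281319551858
0.10394621008166083 4.535322940208081
travel [ 0.0164 -0.2942 -0.0204] dr [-0.     -0.0016  0.1288] min rows 4.726153970767602
```

```bash
python3 -m crank '{"dr":[[0,0,0.03],[0,0,0.06],[0,0,0.09],[0,0,0.12],[0,0,0.129],[0,0,0.129],[0,0,0.129]],"travel":[[0.003,-0.059,-0.004],[0.007,-0.118,-0.008],[0.01,-0.177,-0.012],[0.013,-0.236,-0.016],[0.016,-0.294,-0.02],[0.016,-0.294,-0.02],[0.016,-0.294,-0.02]],"hand":[0.085,0.085,0.085,0.085,0.085,0.085,0.085]}'; python3 - <<'E'
from h import *
c=snap("w2");t=cv2.imread("pics/w2.png")
print(c["obs"]["joint_vel"])
m=ray
E
```

```text
clock: 2.08
eef_pos: [0.5352, -0.0507, 0.2402]
tool_rot: [-0.045, 0.999, 0.0, -0.0]
ft_force: [0.2, 0.8, -0.4]
grip_width: 0.085
[ 0.02624968 -0.00425957 -0.00257709  0.00025314 -0.00175694 -0.00348498]
```

View pics/w2.png

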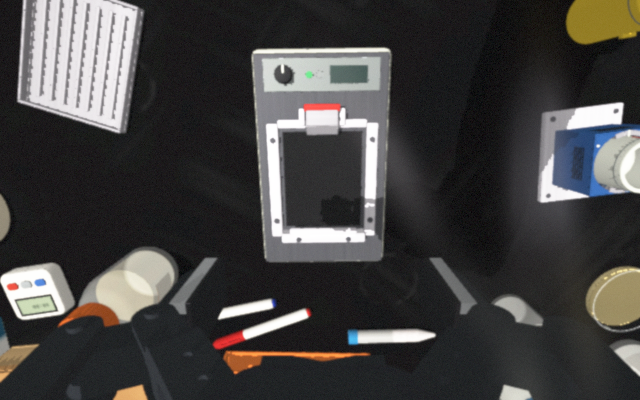

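```bash
python3 - <<'E'
import cv2
t=cv2.imread("pics/w2.png")
a=cv2.resize(t[95:250,255:390],None,fx=5,fy=5,interpolation=cv2.INTER_CUBIC)[:780,:];a=cv2.resize(t[98:248,258:388],None,fx=4,fy=4,interpolation=cv2.INTER_CUBIC);cv2.imwrite("pics/c6.png",a)
E
```

```text
(no output)
```

View pics/c6.png

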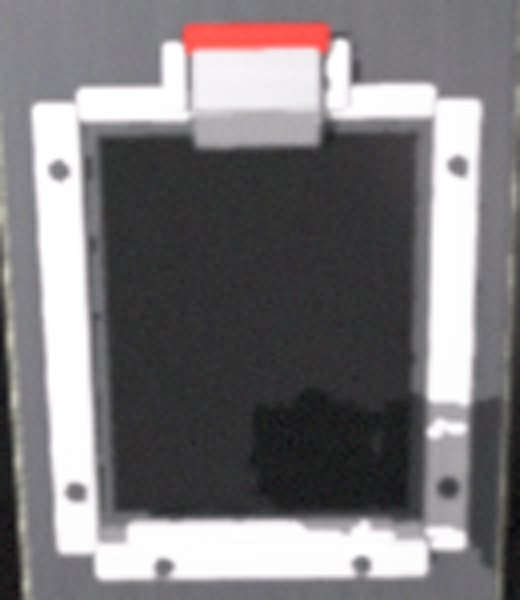

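```bash
cat > fitseat.py <<'E'
from h import *
c=pickle.load(open("w2.pkl","rb"))
f=lambda p:uncrop(p,258,98,4)
q=[(p,n) for p,n in []]
# (pixel, kind, val, z)
obs=[((80,130),'y',-.044,.052),((88,350),'y',-.044,.052),((95,540),'y',-.044,.052),
((437,130),'y',.044,.052),((433,300),'y',.044,.052),((428,400),'y',.044,.052),
((120,122),'x',-.0535,.052),((400,119),'x',-.0535,.052),
((195,146),'x',-.0475,.0555),((322,146),'x',-.0475,.0555),
((195,146),'y',-.015,.0555),((322,146),'y',.015,.0555),
((200,522),'x',.048,.062),((300,522),'x',.048,.062)]
from scipy.optimize import least_squares
def res(v):
    r=[]
    for p,k,val,z in obs:
        X=ray(c,f(p),z)[:2]-v[:2];cs,sn=np.cos(v[2]),np.sin(v[2])
        l=[cs*X[0]+sn*X[1],-sn*X[0]+cs*X[1]];r.append(l[k=='y']-val)
    return np.array(r)
s=least_squares(res,[.535,-.053,.09]);print(s.x,np.degrees(s.x[2]));print(np.round(res(s.x)*1000,2))
E
python3 fitseat.py
```

```text
[ 0.53514836 -0.05036524  0.09437368] 5.407213506710724
[ 0.24  0.05 -0.1  -0.2   0.22 -0.2   0.56  0.04  0.14  0.23 -0.46  0.46
 -0.53 -0.44]
```

```bash
python3 - <<'E'
from h import *
from workcell import bot
rows(bot.get_obs(),[.487,.240,.12],tgt(102.4))
E
```

```text
travel [0.0216 0.2933 0.1204] dr [ 0.0008 -0.0006 -0.1252] min rows 5.084124858003617
```

```bash
python3 -m crank '{"dr":[[0,0,-0.03],[0,0,-0.06],[0,0,-0.09],[0,0,-0.12],[0,0,-0.125],[0,0,-0.125],[0,0,-0.125],[0,0,-0.125]],"travel":[[0.004,0.058,0.005],[0.009,0.116,0.01],[0.013,0.174,0.03],[0.017,0.232,0.05],[0.021,0.28,0.07],[0.0216,0.2933,0.1],[0.0216,0.2933,0.12],[0.0216,0.2933,0.12]],"hand":[0.085,0.085,0.085,0.085,0.085,0.085,0.085,0.085]}'; python3 - <<'E'
from h import *
from workcell import bot
rows(bot.get_obs(),[.487,.240,.028],tgt(102.4))
E
```

```text
clock: 3.12
eef_pos: [0.4852, 0.2397, 0.1186]
tool_rot: [-0.109, 0.994, -0.001, -0.002]
ft_force: [1.5, -0.2, -0.5]
grip_width: 0.0849
travel [-0.0022 -0.      0.0906] dr [-0.0009 -0.0046  0.0019] min rows 1.449390930921658
```

```bash
python3 -m crank '{"dr":[[0,0,0],[0,0,0],[0,0,0],[0,0,0],[0,0,0],[0,0,0],[0,0,0],[0,0,0]],"travel":[[-0.001,0,0.02],[-0.001,0,0.045],[-0.001,0,0.07],[-0.001,0,0.09],[-0.001,0,0.09],[-0.001,0,0.09],[-0.001,0,0.09],[-0.001,0,0.09]],"hand":[0.085,0.085,0.085,0.085,0.085,0.055,0.055,0.055]}'; python3 - <<'E'
from h import *
from workcell import bot
rows(bot.get_obs(),[.487,.240,.028],tgt(102.4))
E
```

```text
clock: 4.12
eef_pos: [0.4902, 0.2399, 0.0324]
tool_rot: [-0.107, 0.994, 0.001, 0.002]
ft_force: [-2.0, 1.0, 6.1]
grip_width: 0.0613
travel [0.0032 0.0008 0.0044] dr [ 0.0023  0.0035 -0.0017] min rows 0.08727967954554464
```

```bash
python3 -m crank '{"dr":[[0,0,0],[0,0,0]],"travel":[[0,0,0],[0,0,0]],"hand":[0.055,0.055]}'; python3 - <<'E'
from h import *
c=snap("w3");print(c["obs"]["eef_pos"])
E
```

```text
clock: 4.38
eef_pos: [0.4902, 0.2399, 0.0324]
tool_rot: [-0.107, 0.994, 0.001, 0.002]
ft_force: [-0.7, 2.4, 6.5]
grip_width: 0.0609
[0.49024199 0.23993861 0.03242181]
```

View pics/w3.png

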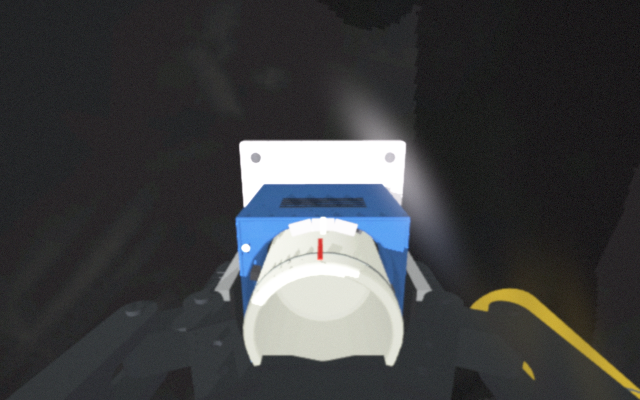

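```bash
python3 - <<'E'
import cv2
t=cv2.imread("pics/w3.png")
a=cv2.resize(t[130:270,220:430],None,fx=3.5,fy=3.5,interpolation=cv2.INTER_CUBIC);cv2.imwrite("pics/c7.png",a)
from h import *
c=pickle.load(open("w3.pkl","rb"));o=c["obs"]
for z,a in [(.008,[(240,141),(405,141)]),(.065,[(237.5,219),(409.5,218)])]:
    P=[ray(c,p,z) for p in a];m=np.mean(P,0);R0=Rn.from_quat(o["tool_rot"])
    d=P[1]-P[0];print(np.round(P,4),np.linalg.norm(d),np.degrees(np.arctan2(d[1],d[0])),"tool frame mid",R0.inv().apply(m-o["eef_pos"]))
print(o["tool_rot"])
E
```

```text
[[0.4455 0.1884 0.008 ]
 [0.4279 0.2686 0.008 ]] 0.08215567113971767 102.37489567716591 tool frame mid [0.05483846 0.00015056 0.02422933]
[[0.4642 0.204  0.065 ]
 [0.451  0.2626 0.065 ]] 0.0601221436666747 102.68873110805725 tool frame mid [ 0.03317807  0.00052122 -0.03269407]
[-0.10716197  0.99423934  0.00134343  0.00162555]
```

View pics/c7.png

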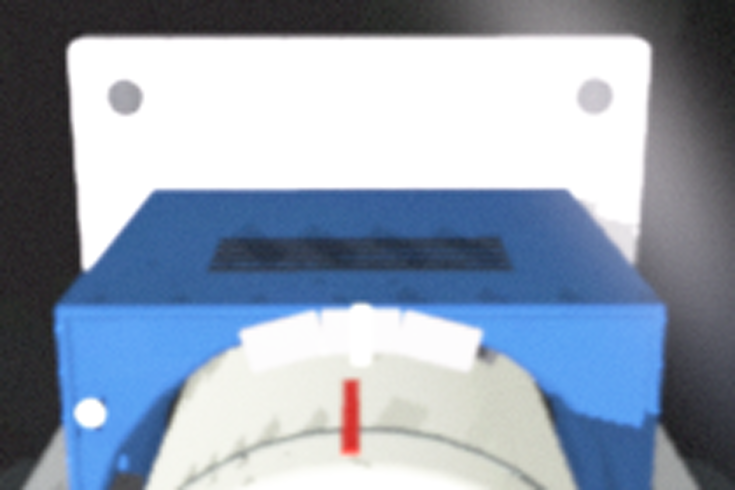

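```bash
cat > ins.py <<'E'
from h import *
pc=np.array([.0026,.0003,.0324])
RT0=Rn.from_quat([-0.10716197,0.99423934,0.00134343,0.00162555])
RC0=Rn.from_euler('z',12.4,degrees=True)
RTC=RT0.inv()*RC0   # carrier in tool
S=np.array([.5351,-.0504,.046]);yaw=5.41
Rs=Rn.from_euler('z',yaw,degrees=True)
def toolpose(cpos_seat,th,dyaw=0):
    RC=Rs*Rn.from_euler('y',th,degrees=True)
    RT=RC*RTC.inv(); C=S+Rs.apply(cpos_seat)
    return C-RT.apply(pc),RT
def lowend(xt,ze,th):
    "carrier origin (seat frame) given x of top leading corner and z of bottom corner"
    t=np.radians(th);xe=xt-.008*np.sin(t)
    return np.array([xe-.052*np.cos(t),0,ze+.052*np.sin(t)])
E
python3 -m crank '{"dr":[[0,0,0],[0,0,0],[0,0,0],[0,0,0],[0,0,0],[0,0,0]],"travel":[[0,0,-0.01],[0,0,-0.03],[0,0,-0.06],[0,0,-0.09],[0,0,-0.12],[0,0,-0.12]],"hand":[0.055,0.055,0.055,0.055,0.055,0.055]}'; python3 - <<'E'
from ins import *
c=snap("w4");o=c["obs"];print(o["eef_pos"],o["ft_force"],o["grip_width"])
p,R=toolpose(lowend(.042,.030,13),13);print(p)
rows(o,p,R)
E
```

```text
clock: 5.18
eef_pos: [0.4904, 0.2389, 0.1522]
tool_rot: [-0.107, 0.994, 0.001, 0.002]
ft_force: [1.0, -0.3, -7.6]
grip_width: 0.0609
[0.49043888 0.23886795 0.15223846] [ 0.99926786 -0.34820466 -7.62362188] 0.06090195788325903
[ 0.53438413 -0.05084895  0.11871593]
travel [ 0.0187 -0.2925  0.0333] dr [-0.0147  0.2272  0.121 ] min rows 4.719073291791857
```

View pics/w4.png

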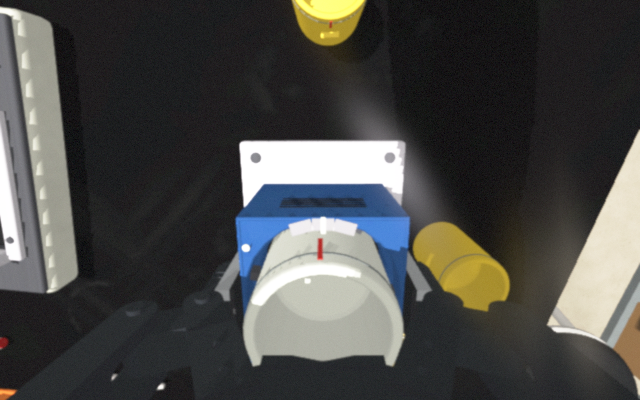

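```bash
python3 -m crank '{"dr":[[0,0,0.02],[-0.003,0.04,0.045],[-0.006,0.09,0.07],[-0.009,0.14,0.095],[-0.012,0.19,0.12],[-0.0147,0.227,0.121],[-0.0147,0.227,0.121],[-0.0147,0.227,0.121]],"travel":[[0.003,-0.05,0],[0.006,-0.1,0],[0.01,-0.155,0],[0.014,-0.21,0],[0.018,-0.265,0],[0.0187,-0.2925,0],[0.0187,-0.2925,0.01],[0.0187,-0.2925,0.01]],"hand":[0.055,0.055,0.055,0.055,0.055,0.055,0.055,0.055]}'; python3 - <<'E'
from ins import *
c=snap("w5");o=c["obs"];print(o["eef_pos"],o["ft_force"],o["grip_width"])
p,R=toolpose(lowend(.043,.010,13),13);print(p)
rows(o,p,R)
E
```

```text
clock: 6.22
eef_pos: [0.5312, -0.0508, 0.1374]
tool_rot: [-0.046, 0.992, -0.004, -0.116]
ft_force: [-1.2, 0.1, -6.7]
grip_width: 0.061
[ 0.53116031 -0.0508194   0.13743927] [-1.16931289  0.08261984 -6.73151266] 0.061027256951643453
[ 0.53537968 -0.05075467  0.09871593]
travel [-0.013  -0.0004  0.0367] dr [ 0.0005 -0.0093  0.0002] min rows 0.6232414154049581
```

View pics/w5.png

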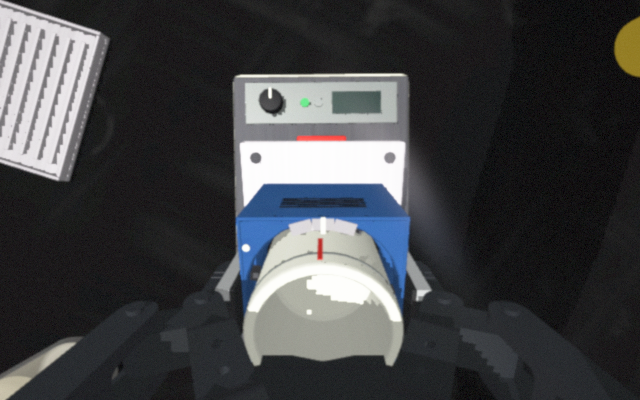

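```bash
python3 -m crank '{"dr":[[0,-0.005,0],[0,-0.009,0],[0,-0.009,0],[0,-0.009,0]],"travel":[[-0.006,0,0.012],[-0.013,0,0.025],[-0.013,0,0.0365],[-0.013,0,0.0365]],"hand":[0.055,0.055,0.055,0.055]}'; python3 - <<'E'
from ins import *
from workcell import bot
o=bot.get_obs();print(o["ft_force"],o["grip_width"])
p,R=toolpose(lowend(.043,.003,13),13);print(p)
rows(o,p,R)
E
```

```text
clock: 6.78
eef_pos: [0.5359, -0.0505, 0.1004]
tool_rot: [-0.046, 0.993, -0.004, -0.111]
ft_force: [-0.4, -0.2, -7.4]
grip_width: 0.061
[-0.36029992 -0.23639335 -7.36893384] 0.06099200246895161
[ 0.53537968 -0.05075467  0.09171593]
travel [-0.0014 -0.0002  0.0085] dr [-0.0006  0.0013  0.0006] min rows 0.13844445458692256
```

```bash
python3 -m crank '{"dr":[[0,0,0],[0,0,0],[0,0,0]],"travel":[[-0.0007,0,0.005],[-0.0014,0,0.0085],[-0.0014,0,0.0085]],"hand":[0.055,0.055,0.055]}'; python3 -m crank '{"dr":[[0,0,0],[0,0,0]],"travel":[[-0.0005,0,0.002],[-0.0005,0,0.002]],"hand":[0.055,0.055]}';python3 - <<'E'
from ins import *
c=snap("w6");o=c["obs"];print(o["eef_pos"],o["ft_force"],o["grip_width"])
from workcell import eyes
e=eyes.camera("scene");pickle.dump(e,open("s6.pkl","wb"));t=e["color"][:,:,::-1];cv2.imwrite("pics/s6.png",cv2.resize(t[170:270,280:400],None,fx=6,fy=6,interpolation=cv2.INTER_CUBIC))
p,R=toolpose(lowend(.043,.000,13),13);print(p)
rows(o,p,R)
E
```

```text
clock: 7.15
eef_pos: [0.5368, -0.0509, 0.0931]
tool_rot: [-0.046, 0.993, -0.005, -0.109]
ft_force: [0.4, -0.1, -6.4]
grip_width: 0.0609
clock: 7.4
eef_pos: [0.537, -0.0509, 0.0911]
tool_rot: [-0.046, 0.993, -0.005, -0.109]
ft_force: [-0.3, -0.4, -6.9]
grip_width: 0.0609
[ 0.53701918 -0.05085312  0.09114177] [-0.26624748 -0.42143051 -6.87727751] 0.06085505292233811
[ 0.53537968 -0.05075467  0.08871593]
travel [0.0011 0.0002 0.0027] dr [-0.001   0.0051  0.    ] min rows 0.04687308843330629
```

View pics/s6.png

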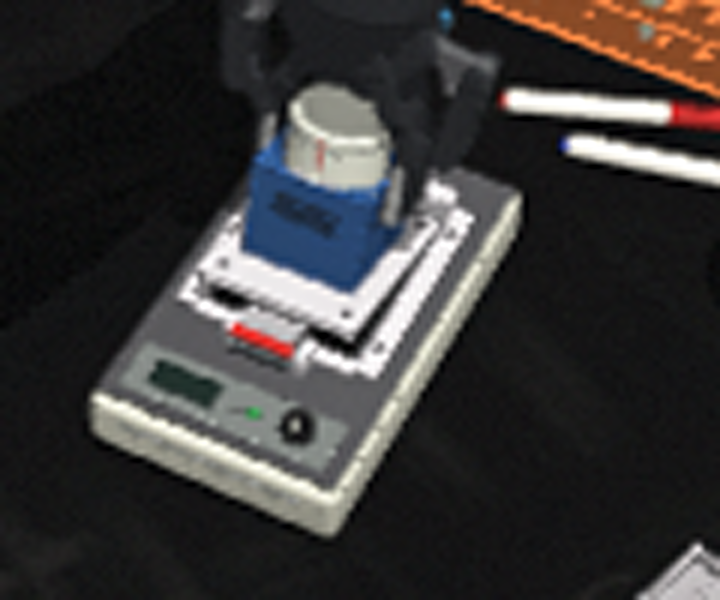

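View pics/w6.png

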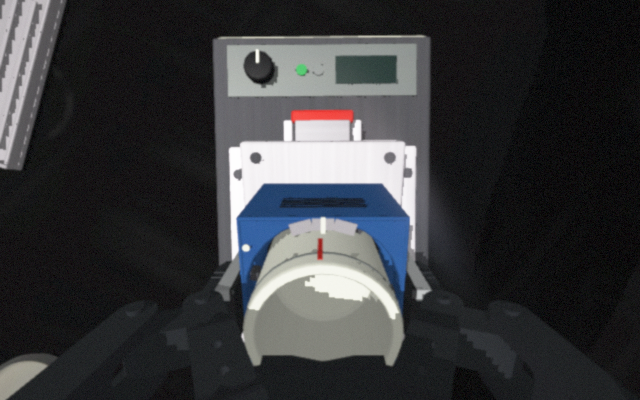

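```bash
python3 -m crank '{"dr":[[0,0.005,0],[0,0.005,0]],"travel":[[0.001,0,0.002],[0.001,0,0.002]],"hand":[0.055,0.055]}'; python3 -m crank '{"dr":[[0,0,0],[0,0,0]],"travel":[[-0.0003,0,0.001],[-0.0003,0,0.0014]],"hand":[0.055,0.055]}';python3 - <<'E'
from ins import *
from workcell import bot
o=bot.get_obs();print(o["ft_force"],o["ft_torque"])
p,R=toolpose(lowend(.0530,.000,13),13);print(p)
rows(o,p,R)
E
```

```text
clock: 7.75
eef_pos: [0.5354, -0.051, 0.0892]
tool_rot: [-0.046, 0.993, -0.005, -0.112]
ft_force: [-1.0, 0.3, -6.9]
grip_width: 0.0613
clock: 8.0
eef_pos: [0.5357, -0.051, 0.0884]
tool_rot: [-0.046, 0.993, -0.005, -0.111]
ft_force: [-1.2, -0.5, -2.7]
grip_width: 0.0612
[-1.1825819  -0.52507967 -2.68596043] [ 0.1027234  -0.30734881  0.03383226]
[ 0.54533513 -0.04981185  0.08871593]
travel [-0.0094  0.0003 -0.0024] dr [-0.0011  0.0004  0.0001] min rows 0.15608521684679166
```

```bash
python3 -m crank '{"dr":[[0,0,0],[0,0,0],[0,0,0],[0,0,0]],"travel":[[-0.003,0,-0.0008],[-0.006,0,-0.0015],[-0.0094,0,-0.0024],[-0.0094,0,-0.0024]],"hand":[0.055,0.055,0.055,0.055]}';python3 - <<'E'
from ins import *
from workcell import bot
o=bot.get_obs();print(o["ft_force"],o["ft_torque"])
p,R=toolpose(lowend(.0530,.000,13),13);print(p)
rows(o,p,R)
E
```

```text
clock: 8.5
eef_pos: [0.5456, -0.0501, 0.0884]
tool_rot: [-0.046, 0.993, -0.005, -0.111]
ft_force: [-3.0, 0.3, 0.5]
grip_width: 0.0611
[-2.98914706  0.34103483  0.47911964] [ 0.00940085  0.33703289 -0.03099759]
[ 0.54533513 -0.04981185  0.08871593]
travel [ 0.0003  0.0003 -0.0002] dr [-0.0011  0.0004  0.0001] min rows 0.007376505317966183
```

```bash
python3 -m crank '{"dr":[[0,0,0],[0,0,0]],"travel":[[-0.002,0,-0.0008],[-0.002,0,-0.0008]],"hand":[0.055,0.055]}';python3 - <<'E'
from ins import *
c=snap("w7");o=c["obs"];print(o["eef_pos"],o["ft_force"],o["ft_torque"])
for th in (10,7,4,0):
    t=np.radians(th);p,R=toolpose(lowend(.0525,0,th),th);print(th,p);rows(o,p,R)
E
```

```text
clock: 8.75
eef_pos: [0.5462, -0.05, 0.0886]
tool_rot: [-0.046, 0.993, -0.005, -0.113]
ft_force: [-6.2, -0.8, 0.4]
grip_width: 0.0612
[ 0.5462001  -0.04999329  0.08860036] [-6.15208409 -0.7991216   0.37600241] [-0.07690551  0.97560961  0.14966042]
10 [ 0.54307621 -0.05002578  0.08651395]
travel [0.0026 0.0003 0.0027] dr [-0.0012 -0.055   0.0002] min rows 0.29470560198782836
7 [ 0.54143656 -0.05018106  0.08420093]
travel [0.0037 0.0003 0.0054] dr [-1.300e-03 -1.074e-01  1.000e-04] min rows 0.575048411227268
4 [ 0.53992289 -0.05032441  0.08178319]
travel [0.0046 0.0002 0.0081] dr [-0.0014 -0.1597 -0.    ] min rows 0.8554115457541412
0 [ 0.53810777 -0.05049631  0.07840817]
travel [0.0056 0.0002 0.0117] dr [-1.500e-03 -2.296e-01 -1.000e-04] min rows 1.2292366383043594
```

View pics/w7.png

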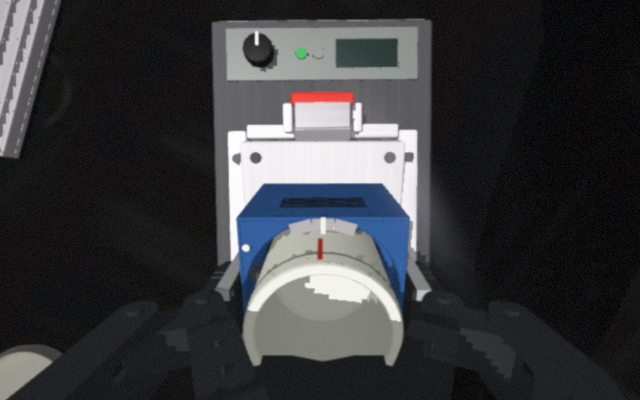

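```bash
python3 -m crank '{"dr":[[0,-0.027,0],[0,-0.055,0],[0,-0.08,0],[0,-0.107,0],[0,-0.107,0]],"travel":[[0.001,0,0.0015],[0.0022,0,0.0028],[0.0028,0,0.004],[0.0034,0,0.0055],[0.0034,0,0.0055]],"hand":[0.055,0.055,0.055,0.055,0.055]}';python3 - <<'E'
from ins import *
c=snap("w8");o=c["obs"];print(o["eef_pos"],o["ft_force"],o["ft_torque"])
for th in (7,4,0):
    t=np.radians(th);p,R=toolpose(lowend(.0525,0,th),th);print(th,p);rows(o,p,R)
E
```

```text
clock: 9.43
eef_pos: [0.5427, -0.0504, 0.0841]
tool_rot: [-0.046, 0.997, -0.002, -0.058]
ft_force: [-1.9, -0.3, -2.0]
grip_width: 0.0608
[ 0.54268442 -0.05035771  0.08413039] [-1.88958076 -0.32319776 -2.00087133] [0.0354503  0.34067814 0.15508464]
7 [ 0.54143656 -0.05018106  0.08420093]
travel [0.0012 0.0003 0.0001] dr [-0.0014  0.0026  0.0001] min rows 0.02019639475216837
4 [ 0.53992289 -0.05032441  0.08178319]
travel [0.0025 0.0003 0.0026] dr [-0.0015 -0.0498 -0.    ] min rows 0.26657097174579525
0 [ 0.53810777 -0.05049631  0.07840817]
travel [0.0039 0.0003 0.0062] dr [-1.600e-03 -1.196e-01 -1.000e-04] min rows 0.640341556754545
```

View pics/w8.png

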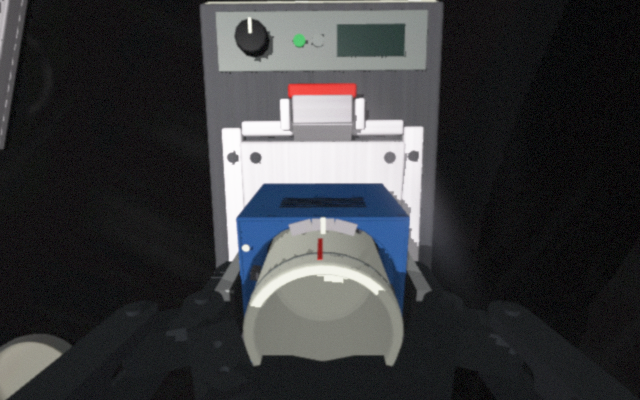

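```bash
python3 -m crank '{"dr":[[0,-0.03,0],[0,-0.06,0],[0,-0.09,0],[0,-0.12,0],[0,-0.12,0],[0,-0.12,0]],"travel":[[0.0008,0,0.002],[0.0016,0,0.004],[0.0024,0,0.006],[0.003,0,0.008],[0.003,0,0.010],[0.003,0,0.010]],"hand":[0.055,0.055,0.055,0.055,0.055,0.055]}';python3 - <<'E'
from ins import *
c=snap("w9");o=c["obs"];print(o["eef_pos"],o["ft_force"],o["ft_torque"])
for th in (0,):
    t=np.radians(th);p,R=toolpose(lowend(.0525,0,th),th);print(th,p);rows(o,p,R)
E
```

```text
clock: 10.22
eef_pos: [0.5393, -0.0507, 0.0784]
tool_rot: [-0.046, 0.999, 0.001, 0.003]
ft_force: [-10.8, -1.7, 21.7]
grip_width: 0.0607
[ 0.539265   -0.05070825  0.07838524] [-10.76460186  -1.70550041  21.66365079] [0.48689598 2.48236864 0.18801989]
0 [ 0.53810777 -0.05049631  0.07840817]
travel [ 0.0011  0.0003 -0.    ] dr [-0.0015  0.0026 -0.0002] min rows 0.018827293234786987
```

View pics/w9.png

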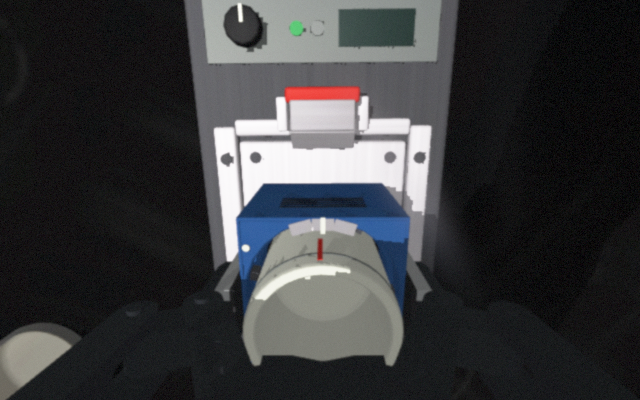

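```bash
python3 - <<'E'
import cv2,numpy as np
L=[]
for n in ("w7","w8","w9"):
    t=cv2.imread(f"pics/{n}.png")[75:175,225:425];L.append(cv2.resize(t,None,fx=2,fy=2,interpolation=cv2.INTER_CUBIC))
cv2.imwrite("pics/c8.png",np.vstack(L)[:600])
E
```

```text
(no output)
```

View pics/c8.png

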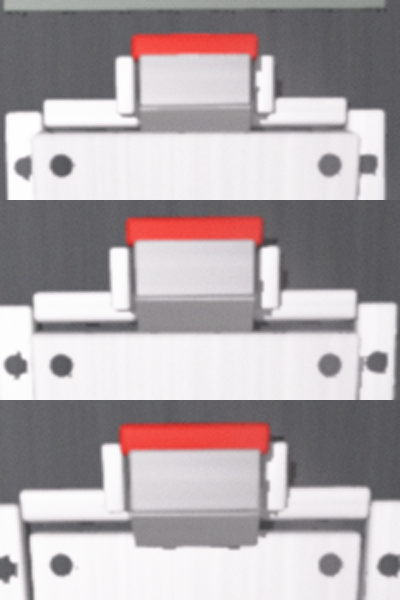

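The catch's nose now overlaps the plate edge (crop at y≈545), and its tab sits as it did at home, so it has snapped. Next I ease off the pressure and let go.

```bash
python3 -m crank '{"dr":[[0,0,0],[0,0,0],[0,0,0],[0,0,0],[0,0,0]],"travel":[[0.001,0,-0.003],[0.001,0,-0.003],[0.001,0,-0.003],[0.001,0,-0.003],[0.001,0,-0.003]],"hand":[0.055,0.055,0.085,0.085,0.085]}';python3 - <<'E'
from ins import *
c=snap("w10");o=c["obs"];print(o["eef_pos"],o["ft_force"],o["ft_torque"])
for z in (.16,.26): p=S+[0,0,z-.046];rows(o,p,tgt(95.4))
E
```

```text
clock: 10.9
eef_pos: [0.5379, -0.0507, 0.0772]
tool_rot: [-0.046, 0.999, 0.0, 0.002]
ft_force: [-0.4, -0.6, 0.3]
grip_width: 0.0851
[ 0.53793413 -0.05073272  0.07717048] [-0.40422887 -0.5711637   0.25918171] [-0.03004918 -0.01322468  0.01944763]
travel [ 0.0025  0.0007 -0.0828] dr [ 0.0008  0.0037 -0.0016] min rows 1.326058512761737
travel [ 0.0021  0.0007 -0.1828] dr [ 0.0008  0.0037 -0.0016] min rows 2.9256285525743246
```

```bash
python3 -m crank '{"dr":[[0,0,0],[0,0,0],[0,0,0],[0,0,0],[0,0,0],[0,0,0]],"travel":[[0,0,-0.02],[0,0,-0.06],[0,0,-0.11],[0.002,0.0007,-0.16],[0.002,0.0007,-0.183],[0.002,0.0007,-0.183]],"hand":[0.085,0.085,0.085,0.085,0.085,0.085]}';python3 - <<'E'
from ins import *
c=snap("w11");o=c["obs"];print(o["eef_pos"],o["ft_force"])
t=cv2.imread("pics/w11.png");cv2.imwrite("pics/c9.png",cv2.resize(t[95:245,240:400],None,fx=4,fy=4,interpolation=cv2.INTER_CUBIC))
E
```

```text
clock: 11.7
eef_pos: [0.5364, -0.0506, 0.2625]
tool_rot: [-0.046, 0.999, 0.0, 0.004]
ft_force: [-0.2, 0.1, -0.4]
grip_width: 0.0852
[ 0.53636661 -0.0505946   0.26249908] [-0.1859581   0.07889876 -0.40500823]
```

View pics/c9.png

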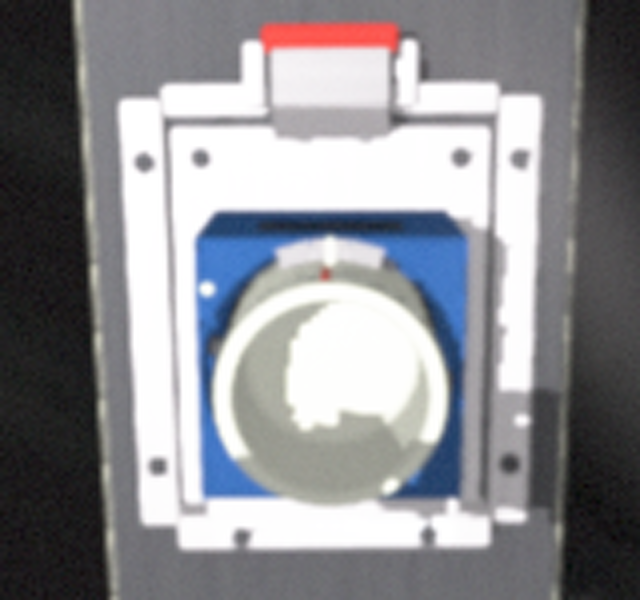

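```bash
python3 - <<'E'
from ins import *
from workcell import bot
c=pickle.load(open("w11.pkl","rb"));f=lambda p:uncrop(p,240,95,4)
def loc(X): return Rs.inv().apply(X-S)*1000
for nm,z,q in [("platefront",.054,[(168,126),(492,126)]),("block",.111,[(197,236),(468,236),(464,498),(203,498)]),("rim",.135,[(330,393)]),("rimL/R",.135,[(212,392),(448,392)]),("rimtop/bot",.135,[(330,281),(330,505)]),("nose",.0555,[(275,137),(390,137)])]:
    P=[loc(ray(c,f(p),z)) for p in q];print(nm,np.round(P,1).tolist(),np.round(np.mean(P,0),1))
rows(bot.get_obs(),[.5355,-.0502,.15],tgt(95.4))
E
```

```text
platefront [[-50.8, -42.5, 8.0], [-50.7, 41.5, 8.0]] [-50.7  -0.5   8. ]
block [[-30.0, -29.9, 65.0], [-30.0, 30.2, 65.0], [31.5, 31.1, 65.0], [31.5, -30.4, 65.0]] [ 0.7  0.3 65. ]
rim [[-0.2, -0.4, 89.0]] [-0.2 -0.4 89. ]
rimL/R [[-0.5, -25.3, 89.0], [-0.4, 24.5, 89.0]] [-0.4 -0.4 89. ]
rimtop/bot [[-24.0, -0.4, 89.0], [24.8, -0.4, 89.0]] [ 0.4 -0.4 89. ]
nose [[-48.1, -14.7, 9.5], [-48.0, 15.0, 9.5]] [-48.1   0.2   9.5]
travel [0.0004 0.0002 0.1105] dr [ 0.0006  0.005  -0.0017] min rows 1.7683169912878953
```

```bash
python3 -m crank '{"dr":[[0,0.005,0],[0,0.005,0],[0,0.005,0],[0,0.005,0],[0,0.005,0],[0,0.005,0]],"travel":[[0.0004,0,0.03],[0.0004,0,0.07],[0.0004,0,0.11],[0.0004,0,0.14],[0.0004,0,0.148],[0.0004,0,0.148]],"hand":[0.085,0.085,0.085,0.085,0.085,0.085]}';python3 - <<'E'
from ins import *
c=snap("w12");o=c["obs"];print(o["eef_pos"],o["ft_force"])
rows(o,[.5356,-.0505,.114],tgt(95.4))
E
```

```text
clock: 12.5
eef_pos: [0.5344, -0.0502, 0.1114]
tool_rot: [-0.046, 0.999, 0.001, -0.002]
ft_force: [0.7, -0.3, -0.2]
grip_width: 0.085
[ 0.53435424 -0.05024001  0.11137488] [ 0.66130927 -0.33350324 -0.21945275]
travel [-0.0012 -0.0004 -0.0026] dr [ 0.0013 -0.0038 -0.0017] min rows 0.04667708765842198
```

View pics/w12.png

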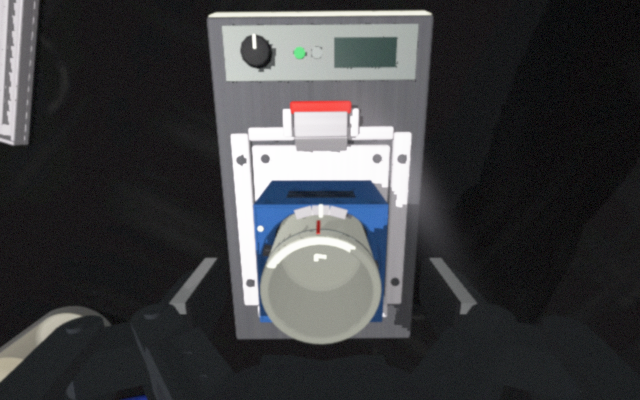

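```bash
python3 -m crank '{"dr":[[0,-0.003,0],[0,-0.003,0],[0,-0.003,0],[0,-0.003,0],[0,-0.003,0],[0,-0.003,0]],"travel":[[-0.001,0,-0.002],[-0.001,0,-0.002],[-0.001,0,-0.002],[-0.001,0,-0.002],[-0.001,0,-0.002],[-0.001,0,-0.002]],"hand":[0.085,0.07,0.042,0.042,0.042,0.042]}';python3 - <<'E'
from ins import *
c=snap("w13");o=c["obs"];print(o["eef_pos"],o["ft_force"],o["ft_torque"],o["joint_pos"])
E
```

```text
clock: 13.3
eef_pos: [0.5367, -0.0508, 0.1155]
tool_rot: [-0.046, 0.999, -0.0, 0.002]
ft_force: [-0.7, -2.8, 5.8]
grip_width: 0.0483
[ 0.53668601 -0.05081673  0.11548454] [-0.70181931 -2.80335509  5.78739024] [-0.26317805  0.29324459  0.07278618] [-9.45485233e-02  3.91416689e-01 -9.61927658e-02  1.07982695e+00
  2.55495601e-04 -1.86885762e-01]
```

View pics/w13.png

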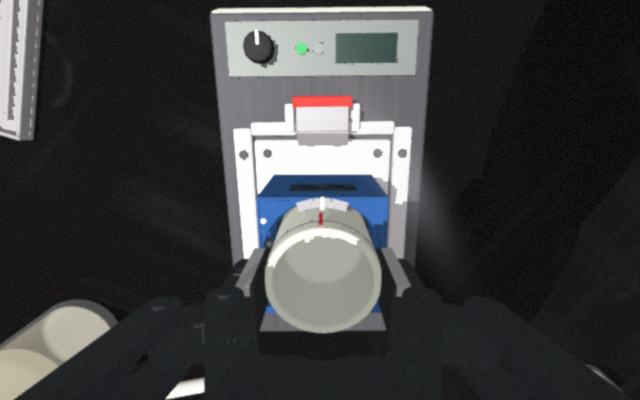

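```bash
python3 -m crank '{"dr":[[0,0,-0.12],[0,0,-0.24],[0,0,-0.36],[0,0,-0.48],[0,0,-0.6],[0,0,-0.72],[0,0,-0.84],[0,0,-0.92],[0,0,-0.92],[0,0,-0.92]],"travel":[[0,0,0],[0,0,0],[0,0,0],[0,0,0],[0,0,0],[0,0,0],[0,0,0],[0,0,0],[0,0,0],[0,0,0]],"hand":[0.042,0.042,0.042,0.042,0.042,0.042,0.042,0.042,0.042,0.042]}';python3 - <<'E'
from ins import *
c=snap("w14");o=c["obs"];print(o["eef_pos"],o["ft_force"],o["ft_torque"],o["joint_pos"])
E
```

```text
clock: 14.6
eef_pos: [0.5366, -0.0503, 0.1156]
tool_rot: [-0.485, 0.874, -0.0, 0.002]
ft_force: [-1.0, -1.6, 6.5]
grip_width: 0.0483
[ 0.53663267 -0.05027734  0.11555668] [-1.02270755 -1.56162686  6.47752368] [-0.0490028   0.30819738  0.20723232] [-0.09412588  0.39128802 -0.09618433  1.0801352   0.00125762 -1.10719864]
```

View pics/w14.png

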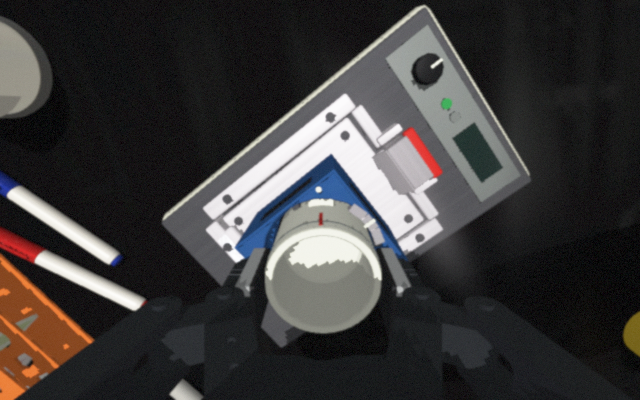

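The cup turned with the fingers (red mark at (321,218), still facing the camera). I'll pull now.

```bash
python3 -m crank '{"dr":[[0,0,0],[0,0,0],[0,0,0],[0,0,0],[0,0,0],[0,0,0],[0,0,0],[0,0,0]],"travel":[[0,0,-0.005],[0,0,-0.01],[0,0,-0.015],[0,0,-0.02],[0,0,-0.025],[0,0,-0.03],[0,0,-0.035],[0,0,-0.035]],"hand":[0.042,0.042,0.042,0.042,0.042,0.042,0.042,0.042]}';python3 - <<'E'
from ins import *
c=snap("w15");o=c["obs"];print(o["eef_pos"],o["ft_force"],o["ft_torque"],o["grip_width"])
E
```

```text
clock: 15.65
eef_pos: [0.537, -0.0501, 0.1524]
tool_rot: [-0.485, 0.874, -0.001, 0.003]
ft_force: [-3.9, 0.0, 0.9]
grip_width: 0.0482
[ 0.53700254 -0.05009519  0.15236898] [-3.90421879  0.02195961  0.93587346] [ 0.10179727  0.78268452 -0.0413139 ] 0.04821680184563148
```

View pics/w15.png

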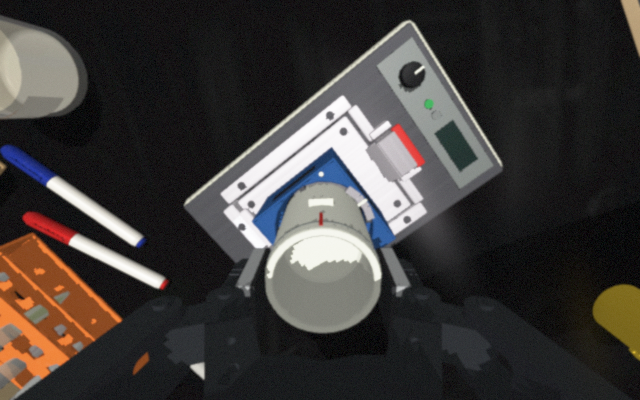

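```bash
python3 -m crank '{"dr":[[0,0,0],[0,0,0],[0,0,0],[0,0,0],[0,0,0],[0,0,0],[0,0,0],[0,0,0],[0,0,0]],"travel":[[0.0005,0.0008,-0.01],[0.0005,0.0008,-0.02],[0.0005,0.0008,-0.03],[0.0005,0.0008,-0.04],[0.0005,0.0008,-0.055],[0.0005,0.0008,-0.075],[0.0005,0.0008,-0.095],[0.0005,0.0008,-0.11],[0.0005,0.0008,-0.11]],"hand":[0.042,0.042,0.042,0.042,0.042,0.042,0.042,0.042,0.042]}';python3 - <<'E'
from ins import *
c=snap("w16");o=c["obs"];print(o["eef_pos"],o["ft_force"],o["ft_torque"],o["grip_width"])
rows(o,[.4347,-.318,.22],tgt(148))
rows(o,[.4347,-.318,.22],tgt(102))
E
```

```text
clock: 16.82
eef_pos: [0.5358, -0.0505, 0.2609]
tool_rot: [-0.485, 0.875, -0.001, 0.002]
ft_force: [-0.1, 0.4, -1.5]
grip_width: 0.0482
[ 0.53583173 -0.05047156  0.26093971] [-0.12199596  0.39777223 -1.52622675] [-0.05702983 -0.05826934 -0.03138025] 0.048160655242366096
travel [ 0.2806 -0.0558  0.0403] dr [-0.0035  0.0031  0.0003] min rows 4.622730700415228
travel [ 0.2806 -0.0558  0.0403] dr [-0.0021  0.0043  0.8031] min rows 4.622730700415228
```

View pics/w16.png

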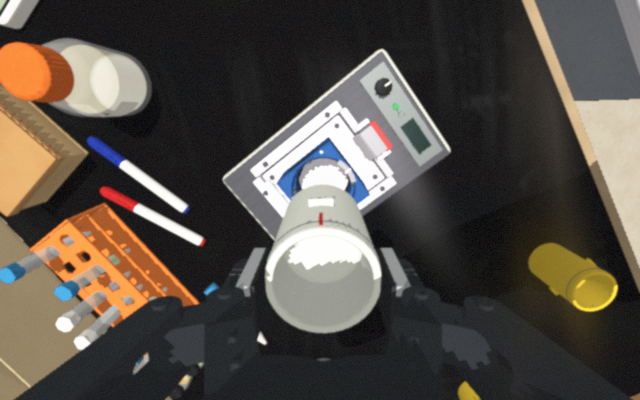

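```bash
python3 -m crank '{"dr":[[0,0,0],[0,0,0],[0,0,0],[0,0,0],[0,0,0],[0,0,0],[0,0,0],[0,0,0],[0,0,0]],"travel":[[0.03,-0.006,0],[0.07,-0.014,0.005],[0.11,-0.022,0.01],[0.15,-0.03,0.02],[0.19,-0.038,0.025],[0.23,-0.046,0.03],[0.265,-0.053,0.04],[0.28,-0.0558,0.04],[0.28,-0.0558,0.04]],"hand":[0.042,0.042,0.042,0.042,0.042,0.042,0.042,0.042,0.042]}';python3 - <<'E'
from ins import *
c=snap("w17");o=c["obs"];print(o["eef_pos"],o["ft_force"],o["grip_width"])
rows(o,[.4347,-.318,.075],tgt(148))
E
```

```text
clock: 18.0
eef_pos: [0.4336, -0.3177, 0.2184]
tool_rot: [-0.484, 0.875, 0.001, 0.001]
ft_force: [-0.2, 0.5, -1.6]
grip_width: 0.0485
[ 0.43361036 -0.31765249  0.21840038] [-0.24484412  0.50314474 -1.60500041] 0.04848909768465976
travel [ 0.     -0.0012  0.1434] dr [ 0.0004  0.0023 -0.0013] min rows 2.2944791009808454
```

View pics/w17.png

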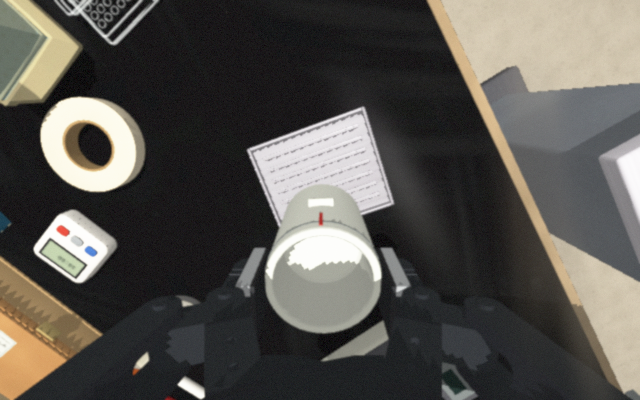

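```bash
python3 - <<'E'
from ins import *
c=pickle.load(open("w17.pkl","rb"))
P=[ray(c,p,.012) for p in [(248,150),(363,108),(394,203)]];print(np.round(P,4),(P[0]+P[2])/2,np.linalg.norm(P[1]-P[0]),np.linalg.norm(P[1]-P[2]))
E
```

```text
[[ 0.4849 -0.3838  0.012 ]
 [ 0.3611 -0.3564  0.012 ]
 [ 0.3824 -0.2514  0.012 ]] [ 0.43367694 -0.31757403  0.012     ] 0.12684105806670226 0.10717989909170472
```

```bash
python3 -m crank '{"dr":[[0,0,0],[0,0,0],[0,0,0],[0,0,0],[0,0,0],[0,0,0]],"travel":[[0,0,0.025],[0,0,0.06],[0,0,0.1],[0,0,0.13],[0,0,0.143],[0,0,0.143]],"hand":[0.042,0.042,0.042,0.042,0.042,0.042]}'; python3 -m crank '{"dr":[[0,0,0],[0,0,0],[0,0,0]],"travel":[[0,0,0.003],[0,0,0.006],[0,0,0.006]],"hand":[0.042,0.042,0.042]}'; python3 - <<'E'
from ins import *
from workcell import bot
o=bot.get_obs();print(o["ft_torque"]);rows(o,o["eef_pos"]-[0,0,.001],tgt(148))
E
```

```text
clock: 18.8
eef_pos: [0.4345, -0.3163, 0.0757]
tool_rot: [-0.486, 0.874, 0.001, 0.001]
ft_force: [0.3, -0.5, -2.0]
grip_width: 0.0482
clock: 19.18
eef_pos: [0.4345, -0.3174, 0.0704]
tool_rot: [-0.485, 0.875, -0.0, 0.001]
ft_force: [-0.1, 0.5, -1.2]
grip_width: 0.0481
[-0.00032076  0.01136978 -0.01993165]
travel [0.    0.    0.001] dr [-0.0016  0.0017  0.0001] min rows 0.01600000000000001
```

```bash
python3 -m crank '{"dr":[[0,0,0],[0,0,0],[0,0,0]],"travel":[[0,0,0.0015],[0,0,0.003],[0,0,0.003]],"hand":[0.042,0.042,0.042]}'; python3 -m crank '{"dr":[[0,0,0],[0,0,0],[0,0,0]],"travel":[[0,0,0.001],[0,0,0.002],[0,0,0.002]],"hand":[0.042,0.042,0.042]}'
```

```text
clock: 19.55
eef_pos: [0.4341, -0.3172, 0.0668]
tool_rot: [-0.485, 0.875, 0.0, 0.001]
ft_force: [0.2, -0.5, -1.8]
grip_width: 0.0484
clock: 19.92
eef_pos: [0.4342, -0.3172, 0.0648]
tool_rot: [-0.485, 0.875, 0.0, 0.001]
ft_force: [0.6, -1.5, -0.9]
grip_width: 0.0482
```

```bash
python3 -m crank '{"dr":[[0,0,0],[0,0,0],[0,0,0]],"travel":[[0,0,0.001],[0,0,0.002],[0,0,0.002]],"hand":[0.042,0.042,0.042]}';python3 - <<'E'
from ins import *
c=snap("w18");o=c["obs"];print(o["eef_pos"],o["ft_force"],o["ft_torque"],o["grip_width"])
from workcell import eyes
e=eyes.camera("scene");t=e["color"][:,:,::-1];cv2.imwrite("pics/s18.png",cv2.resize(t[210:330,330:470],None,fx=5,fy=5,interpolation=cv2.INTER_CUBIC))
E
```

```text
clock: 20.3
eef_pos: [0.4344, -0.3174, 0.0645]
tool_rot: [-0.485, 0.875, -0.0, 0.001]
ft_force: [-2.0, 1.0, 8.6]
grip_width: 0.0483
[ 0.43438479 -0.31737985  0.06453809] [-2.03573576  1.02351095  8.63846186] [5.74820542e-01 8.24920201e-01 7.34432353e-04] 0.04834946856656485
```

View pics/s18.png

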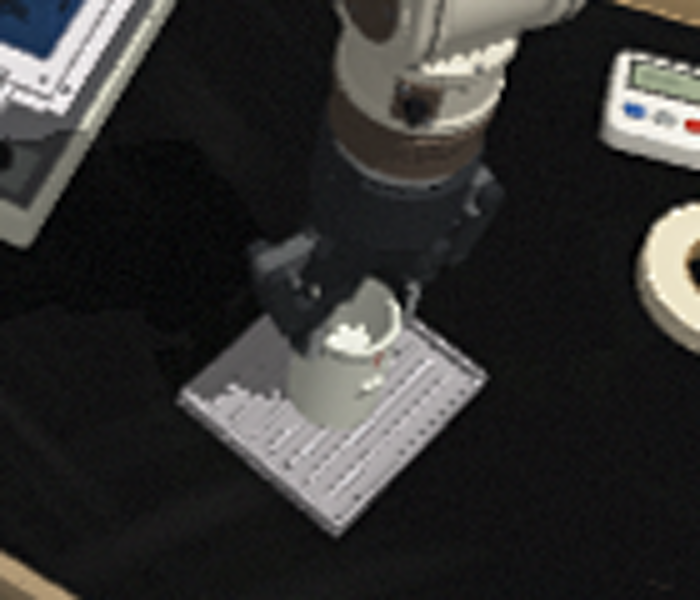

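Contact: 8.6 N up, with the cup standing near the middle of the tray. I'll ease off 1 mm, then open.

```bash
python3 -m crank '{"dr":[[0,0,0],[0,0,0],[0,0,0],[0,0,0],[0,0,0],[0,0,0]],"travel":[[0,0,-0.001],[0,0,-0.001],[0,0,-0.001],[0,0,-0.001],[0,0,-0.001],[0,0,-0.001]],"hand":[0.042,0.05,0.065,0.085,0.085,0.085]}';python3 -m crank '{"dr":[[0,0,0],[0,0,0],[0,0,0],[0,0,0],[0,0,0],[0,0,0],[0,0,0]],"travel":[[0,0,-0.01],[0,0,-0.03],[0,0,-0.06],[0,0,-0.11],[0,0,-0.16],[0,0,-0.2],[0,0,-0.2]],"hand":[0.085,0.085,0.085,0.085,0.085,0.085,0.085]}'; python3 - <<'E'
from ins import *
c=snap("w19");o=c["obs"];print(o["eef_pos"],o["ft_force"])
from workcell import eyes
e=eyes.camera("scene");t=e["color"][:,:,::-1];cv2.imwrite("pics/s19.png",cv2.resize(t[150:330,210:470],None,fx=3,fy=3,interpolation=cv2.INTER_CUBIC))
E
```

```text
clock: 21.15
eef_pos: [0.4343, -0.3172, 0.0639]
tool_rot: [-0.485, 0.875, 0.0, 0.001]
ft_force: [0.5, 0.8, -0.0]
grip_width: 0.0849
clock: 22.02
eef_pos: [0.4357, -0.3187, 0.2689]
tool_rot: [-0.485, 0.875, -0.004, 0.003]
ft_force: [0.9, -0.5, -0.6]
grip_width: 0.0847
[ 0.43573532 -0.31873198  0.26891397] [ 0.93043493 -0.46894895 -0.62959082]
```

View pics/s19.png

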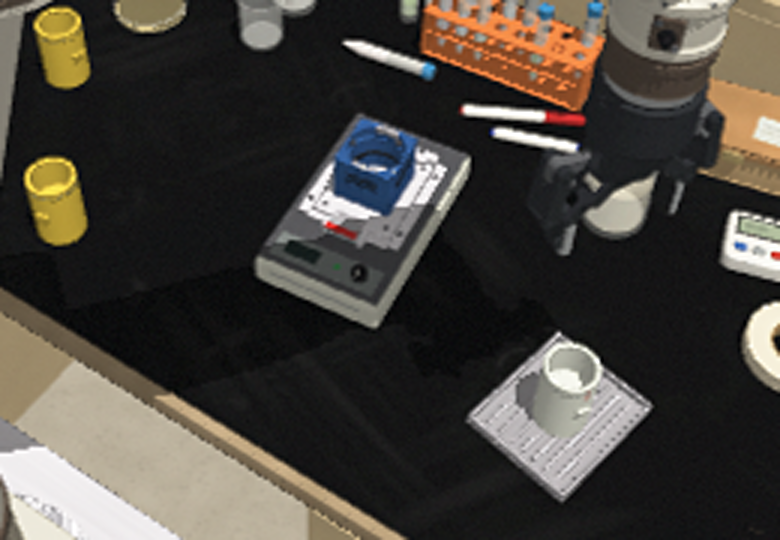

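View pics/w19.png

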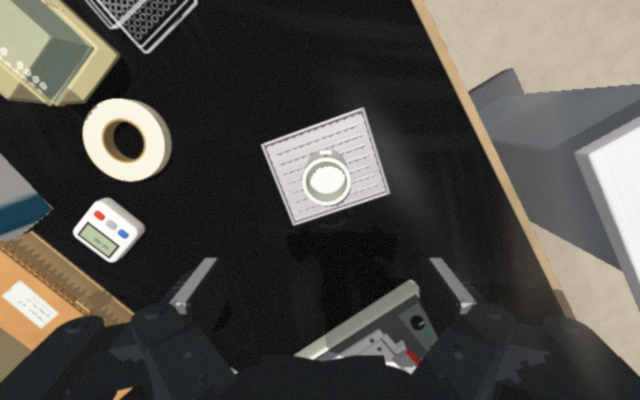

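The cup stands upright at wrist (326,178), inside the tray. There is time for a close look at the latch from above.

```bash
python3 - <<'E'
from ins import *
from workcell import bot
rows(bot.get_obs(),[.5355,-.0504,.262],tgt(95.4))
E
```

```text
travel [-0.2803  0.0554  0.0029] dr [-0.0013  0.0025  0.9183] min rows 4.917319836797781
```

```bash
python3 -m crank '{"dr":[[0,0,0.13],[0,0,0.26],[0,0,0.4],[0,0,0.54],[0,0,0.68],[0,0,0.8],[0,0,0.918],[0,0,0.918],[0,0,0.918]],"travel":[[-0.03,0.006,0],[-0.07,0.014,0],[-0.12,0.024,0],[-0.17,0.034,0],[-0.22,0.043,0],[-0.26,0.051,0],[-0.28,0.055,0],[-0.28,0.055,0],[-0.28,0.055,0]],"hand":[0.085,0.085,0.085,0.085,0.085,0.085,0.085,0.085,0.085]}';python3 - <<'E'
from ins import *
c=snap("w20");print(c["obs"]["eef_pos"])
t=cv2.imread("pics/w20.png");cv2.imwrite("pics/c20.png",cv2.resize(t[95:245,240:400],None,fx=4,fy=4,interpolation=cv2.INTER_CUBIC))
from workcell import eyes
e=eyes.camera("top");cv2.imwrite("pics/t20.png",e["color"][:,:,::-1])
E
```

```text
clock: 23.25
eef_pos: [0.5349, -0.0513, 0.2633]
tool_rot: [-0.048, 0.999, 0.0, -0.0]
ft_force: [0.1, 0.0, 0.2]
grip_width: 0.0852
[ 0.53485025 -0.05130706  0.26334047]
```

View pics/c20.png

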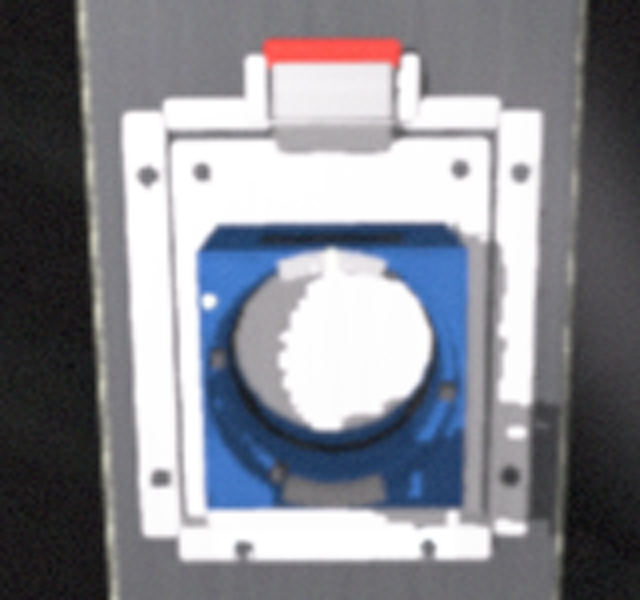

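View pics/t20.png

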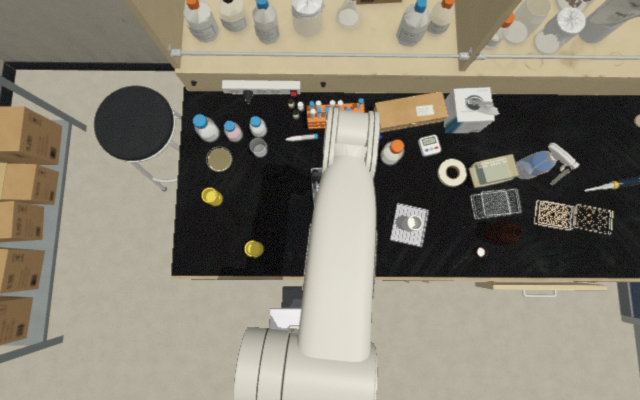

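The carrier is still latched: nose over the plate edge at crop (332,150), lip over the far end. The beaker, bottle and petri dish are at their original pixels, and the robot is clear of everything.

```bash
python3 - <<'E'
from workcell import job
print(job.job_done())
E
```

```text
the job is handed in; nothing more can be done
None
```

The job is handed in at about 23 s of the 59 s allowed; no verdict was reported.

**What I did:** I lifted the carrier by its blue block and hooked its far end under the lip at about 13° tilt. I then pressed it flat with about 22 N until the catch snapped over it. I let go, took the cup by its rim, twisted it 0.92 rad counter-clockwise, pulled it out and stood it in the drip tray.

**Last checks:**
- **Carrier:** the picture taken at the end shows it still flat in the seat, with the catch's nose over the plate edge and the other end under the lip. I measured its position once, after latching and before the twist. It was within about 1.5 mm of the seat centre, with the nose within 1 mm of home.
- **Cup:** it stands upright and released near the tray's centre, judged by eye from two cameras. Its final position was not computed.
- **Beaker, bottle, petri dish:** at the same pixels in the top camera as at the start, by eye.

**Disagreements:**
- The cup touched the tray floor about 2 mm lower than I had worked out.
- When the fingers closed on the carrier and on the cup, the arm shifted a few millimetres under contact forces of 6 to 7 N.

Neither had a visible effect.

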